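# Stack one order on the check-weighing scale

## Task

Build up one order on the bench scale for check-weighing, placing the things one at a time in this order: the flat brown box centred on the steel pan, the open white tray centred on the brown box with their long sides the same way, the banded white carton that lies flat down inside the tray with its long side along the tray's, and last the amber jar upright on the middle of that carton, set down gently. Leave the tape roll and the upright cartons standing where they are.

Things in the scene. Friction and masses are not known exactly. Their poses are not given: they have to be found in the camera images.
- scale: grey bench scale, fixed to the table, the target; housing 155 mm wide (y) and 185 mm long (x), with a flat square steel pan 150 x 150 mm whose top is 48 mm above the table. Origin on the table under the pan's centre; x away from the small display, which lies along the scale's -x edge and is lower than the pan
- scale_pan (a point): centre of the top of the scale's steel pan, 48 mm above the table; axes as the scale's
- mailer: flat closed brown cardboard box, the largest thing of the set: 150 mm long (x), 68 mm wide (y), 34 mm high; rigid, about 0.22 kg. Origin at the centre of its underside, z up
- tray: open white plastic tray, 110 mm long (x), 66 mm wide (y), 24 mm high; walls and floor 4 mm thick, so 102 x 58 mm inside and 20 mm deep; rigid (it can be held across its 66 mm outside), about 0.07 kg. Origin at the centre of its underside, z up
- carton: closed white carton lying flat, with a blue and a thin pink band round it: 80 mm long (x), 42 mm wide (y), 45 mm high; rigid, about 0.1 kg. In the tray it stands out 25 mm above the tray's rim. Origin at the centre of its underside, z up
- jar: amber glass jar with a white cap, upright, 38 mm in diameter and 62 mm high, about 0.09 kg. Origin at the centre of its underside, z up
- tape: roll of brown packing tape lying flat, 96 mm across and 48 mm high with a 76 mm hole; a bystander to be left where it is. Origin at the centre of its underside
- upright0: a small white carton with a blue and a thin pink band, standing upright, 34 x 34 mm and 90 mm tall; a bystander to be left standing where it is. Origin at the centre of its underside, z up; it stands among the things of the set (more like it, fixed, stand at the table's far edge)
Mind the look-alikes: they are no part of the job. Leave any pink or turquoise look-alike of the tray alone. What is shaped like the mailer but green is not meant.

How it is judged (in metres and radians):
On the way, in this order (a step that is already met when the one before it is completed fails the run):
1. the brown box lies centred on the scale's pan, let go (horizontal distance between mailer and scale_pan below 0.015 m and z of mailer in the frame of scale_pan between -0.004 and 0.004 m and angle between mailer's own z axis and vertical below 0.1 rad and contact force between the fingers and mailer below 0.1 N), for 0.2 s.
2. the tray stands on the brown box, let go (horizontal distance between mailer and scale_pan below 0.015 m and z of mailer in the frame of scale_pan between -0.004 and 0.004 m and angle between each of mailer, tray's own z axis and vertical below 0.1 rad and horizontal distance between tray and mailer below 0.012 m and z of tray in the frame of mailer between 0.03 and 0.038 m and angle between the x axis of tray and the x axis of mailer, either way round below 0.2 rad and contact force between the fingers and tray below 0.1 N), for 0.2 s.
3. the carton lies in the tray, let go (horizontal distance between mailer and scale_pan below 0.015 m and z of mailer in the frame of scale_pan between -0.004 and 0.004 m and angle between each of mailer, tray, carton's own z axis and vertical below 0.1 rad and horizontal distance between tray and mailer below 0.012 m and z of tray in the frame of mailer between 0.03 and 0.038 m and angle between the x axis of tray and the x axis of mailer, either way round below 0.2 rad and horizontal distance between carton and tray below 0.015 m and z of carton in the frame of tray between 0 and 0.008 m and angle between the x axis of carton and the x axis of tray, either way round below 0.3 rad and contact force between the fingers and carton below 0.1 N), for 0.2 s.
4. the jar stands on the carton, let go (horizontal distance between mailer and scale_pan below 0.015 m and z of mailer in the frame of scale_pan between -0.004 and 0.004 m and angle between each of mailer, tray, carton, jar's own z axis and vertical below 0.1 rad and horizontal distance between tray and mailer below 0.012 m and z of tray in the frame of mailer between 0.03 and 0.038 m and angle between the x axis of tray and the x axis of mailer, either way round below 0.2 rad and horizontal distance between carton and tray below 0.015 m and z of carton in the frame of tray between 0 and 0.008 m and angle between the x axis of carton and the x axis of tray, either way round below 0.3 rad and horizontal distance between jar and carton below 0.012 m and z of jar in the frame of carton between 0.041 and 0.049 m and contact force between the fingers and jar below 0.1 N), for 0.2 s.
At the end, for the whole second after the job is handed in: All level and at rest: box on the pan, centres within 15 mm; tray on the box, within 12 mm and 0.2 rad; carton on the tray floor, within 15 mm and 0.3 rad; jar upright on the carton, within 12 mm. Heights right within 4 mm, tilts under 0.1 rad (horizontal distance between mailer and scale_pan below 0.015 m and z of mailer in the frame of scale_pan between -0.004 and 0.004 m and angle between each of mailer, tray, carton, jar's own z axis and vertical below 0.1 rad and horizontal distance between tray and mailer below 0.012 m and z of tray in the frame of mailer between 0.03 and 0.038 m and angle between the x axis of tray and the x axis of mailer, either way round below 0.2 rad and horizontal distance between carton and tray below 0.015 m and z of carton in the frame of tray between 0 and 0.008 m and angle between the x axis of carton and the x axis of tray, either way round below 0.3 rad and horizontal distance between jar and carton below 0.012 m and z of jar in the frame of carton between 0.041 and 0.049 m and linear speed of each of mailer, tray, carton, jar below 0.02 m/s); the robot touches nothing.
It fails at once if the tape roll or the upright carton among the things was moved by more than 30 mm or tipped (distance of any of tape, upright0 from where it was at the start of the episode above 0.03 m or angle between any of tape, upright0's own z axis and vertical above 0.5 rad).
It fails at once if the jar was dropped or pressed hard (over 40 N) onto the carton (contact force between jar and carton above 40 N).
It also fails if it takes over 141 s, if anything falls off the work surface, if the arm or the gripper's body presses on something with over 40 N, if the wrist force passes 120 N, or if a joint passes its speed limit or range.

## Robot

A 7-joint arm with a two-finger parallel gripper is mounted at the origin on the work surface. World frame = base frame: x ahead of the robot, y to its left, z up, the work surface at z = 0. Lengths are in mm, angles in rad, forces in N, time in s.
With the tool pointing down it reaches from about 425 to 875 mm from the base axis. Payload 8.4 kg.
Tool frame: the origin (TCP) lies midway between the tips of the shut fingers; the grasp point (between the pads) lies r.tcp_to_grasp behind it (r.tcp_to_grasp is the distance from the TCP to the grasp point, in mm); z points along the fingers, y is the line along which they close (so a half turn about z gives the same grasp; the last joint's range is limited). The gripper opens to 87 mm and grips with 3 to 60 N. Pads are 19 mm wide; open, the fingers measure 117 mm over their backs; the gripper's body (75 mm by 190 mm) begins 51 mm behind the grasp point.
Start: joints at [-1.243, 0.333, 0.04, 1.465, -0.013, 1.343, -0.059], TCP at [269.071, 591.661, 196.746] pointing down, gripper open.
Joint ranges: [-2.58, 2.58], [-0.38, 2.09], [-1.3, 1.39], [0.25, 2.4], [-1.5, 4.64], [0.08, 2.09], [-2.65, 2.65]. Speed limits (rad/s): [2.22, 2.22, 2.79, 2.79, 3.14, 3.14, 3.14].

## Interface

Orientations are given as [roll, pitch, yaw] about the fixed x, y, z axes, in that order (R = Rz(yaw) Ry(pitch) Rx(roll)).
In Python, from rig import observe, vision, workorder, r gives the robot as it stands.
- The arm moves only by the tool arm_command, never from a script. Its argument "targets" is a list of rows, each a list of 3 entries, a list of its own where there are three numbers: the shift along the world's x, y, z in m, then the turn, a rotation vector about the world's x, y, z in degrees, then the opening, from 0 (shut) to 1 (fully open). In form: [[[tx, ty, tz], [wx, wy, wz], grip], ...]. A call has exactly 8 rows; each row is the pose to reach, as a shift and turn from the pose commanded when the call began; what a row does not reach only later rows make up. A row lasts 1/12 s, in which the tool goes at most 41.7 mm and 7.16 degrees, less where a joint would pass 70% of its speed; a pose out of reach is approached as far as the arm can. A call with a gripper value outside its range is refused whole. The fingers move at their own pace and stop on an object; the grip force is fixed at half the most. Time passes only in rows, so rows that repeat a pose let the fingers close, or fill a call up. It gives the time, the measured TCP pose, the force, the opening and the grip force at its end, in the units of the state.
- observe(): the state, without advancing time (a new reading comes with each control period).
- vision.camera(name): name is "scene" or "top" or "wrist"; returns a dict with "image" (480x640x3 uint8, red, green, blue), "z_map" (480x640 float32, mm along the optical axis (not along the pixel's ray), 0 where there is no reading), "fx", "fy", "cx", "cy" (pixels), "rvec" (rotation vector, rad) and "tvec" (3), from world to camera coordinates, as OpenCV has them; the wrist camera has in their place "mount" (4x4, takes a point from camera to tool coordinates, whose origin is the TCP and whose axes are the flange's). Camera axes: x right, y down, z forward; pixel columns grow to the right and rows downward; lengths in mm; the calibration is good to about 2 mm. A picture is of the moment at which its call begins: read the wrist's pose just before it.
- workorder.job_done(): hands the job in; it is judged then, once.
The state is a dict: "time_s": time; "joint_positions": joint angles; "joint_velocities": joint speeds; "joint_efforts": joint torques, N m; "tool_pos": TCP position; "tcp_rot": TCP orientation; "force": force on the tool from outside, world axes, zero at the start; "torque": the same for the moment, N m; "gripper_width": opening from 0.0 (shut) to 1.0 (fully open); "grip_force": force on a finger pad.
Only numpy, scipy, OpenCV 4.12 (cv2) and the standard library are available. Lean on these libraries where they do the work, as an engineer would, in place of code of your own. Each camera call takes 0.05 s, during which the arm holds its last target. There are 200 camera calls.

## Working session

There is one attempt and no reset: what is moved stays moved. The work goes in short steps, Python scripts to look and compute and a tool call to move; the robot and the scene stay as the last step left them, time stands still between calls to the robot, and variables do not carry over. Pictures are saved under pics/ and viewed, at most 14 in all, crops included, and the job is handed in when it is done.

Besides the shell and the picture viewer there is one more tool, called after "Call:" as name(argument=value, ...), one argument or row to a line, values as JSON. arm_command: Moves the arm, as the interface text tells. Its arguments: {"type":"object","properties":{"targets":{"type":"array"}},"required":["targets"]}

```bash
ls; mkdir -p pics; cat > h.py <<'E'
import numpy as np, cv2
from rig import observe, vision, workorder, r
def cam(n):
    s=observe(); c=vision.camera(n)
    if n=="wrist":
        T=np.eye(4); T[:3,:3]=R(s["tcp_rot"]); T[:3,3]=s["tool_pos"]; M=T@np.array(c["mount"])
    else:
        Rm,_=cv2.Rodrigues(np.array(c["rvec"],float)); M=np.eye(4); M[:3,:3]=Rm.T; M[:3,3]=-Rm.T@np.array(c["tvec"],float).ravel()
    c["M"]=M; return c
def R(e):
    from scipy.spatial.transform import Rotation as Q
    return Q.from_euler("xyz",e).as_matrix()
def pts(c):
    v,u=np.mgrid[0:480,0:640]; z=c["z_map"]
    P=np.stack([(u-c["cx"])/c["fx"]*z,(v-c["cy"])/c["fy"]*z,z],-1)
    return P@c["M"][:3,:3].T+c["M"][:3,3]
def save(c,n): cv2.imwrite("pics/"+n+".png",c["image"][...,::-1])
E
python3 - <<'E'
from h import *
print(observe(), r.tcp_to_grasp)
for n in("top","scene"):
    c=cam(n); save(c,n+"0"); np.savez(n+"0.npz",P=pts(c),I=c["image"],M=c["M"]); print(n,c["M"].round(2),c["fx"])
E
```

```text
pics
{'time_s': 0.0, 'joint_positions': array([-1.2431836 ,  0.3339203 ,  0.03987081,  1.46631269, -0.01339563,
        1.3432801 , -0.05848483]), 'joint_velocities': array([-9.04367107e-05, -4.80894089e-05,  4.22186551e-04, -1.08496628e-03,
       -5.88921998e-04, -3.56734934e-04,  1.31850395e-03]), 'joint_efforts': array([-9.68949316e-04, -6.56354141e+01,  1.33483864e+00, -4.03799379e+01,
       -5.97128039e-02,  4.43152059e-02,  1.23637533e-04]), 'tool_pos': array([268.8942229 , 591.19553271, 195.832922  ]), 'tcp_rot': array([-3.13994217e+00,  1.15827855e-04,  2.71478124e+00]), 'force': array([-0.43565474, -0.94298916,  0.62330359]), 'torque': array([ 0.02656788, -0.01371832, -0.00059896]), 'grip_force': 0.0, 'gripper_width': 0.9969465588211659} 18.700000000000003
top [[-2.00000e-02 -9.90000e-01  1.60000e-01  3.16790e+02]
 [-1.00000e+00  3.00000e-02  1.00000e-02 -1.20600e+01]
 [-2.00000e-02 -1.60000e-01 -9.90000e-01  1.56331e+03]
 [ 0.00000e+00  0.00000e+00  0.00000e+00  1.00000e+00]] 614.6157387034245
scene [[ 8.10000e-01  4.30000e-01 -4.10000e-01  1.00287e+03]
 [ 5.90000e-01 -6.10000e-01  5.30000e-01 -5.84390e+02]
 [-2.00000e-02 -6.70000e-01 -7.50000e-01  8.84900e+02]
 [ 0.00000e+00  0.00000e+00  0.00000e+00  1.00000e+00]] 453.9226069428054
```

View pics/top0.png

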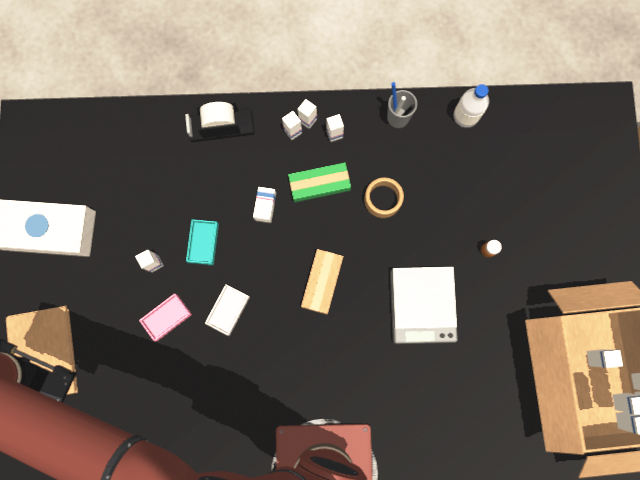

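View pics/scene0.png

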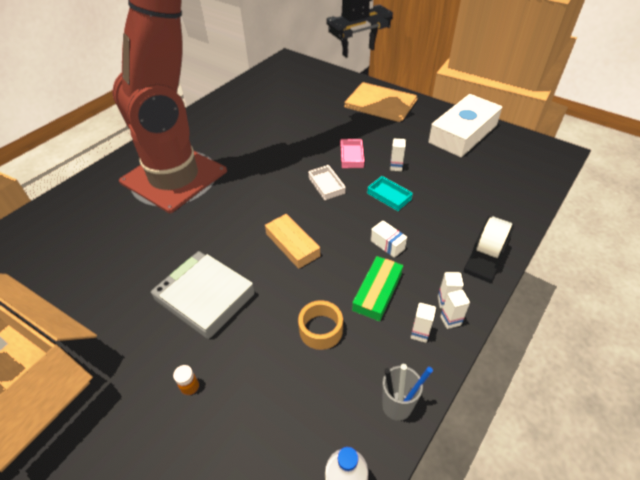

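The top view shows the mailer at (322,281), white tray at (227,310), carton at (264,204), jar at (490,248), scale at (424,303), tape at (384,197) and upright0 at (149,261). The scene view agrees with this. Next I'll measure each one from depth.

```bash
cat >> h.py <<'E'
def blob(P,I,px,rad,zlo,zhi,name=""):
    """min-area rectangle of the world points near pixel px within a height band"""
    v,u=np.mgrid[0:480,0:640]
    m=(np.hypot(u-px[0],v-px[1])<rad)&(P[...,2]>zlo)&(P[...,2]<zhi)
    n,l,st,ce=cv2.connectedComponentsWithStats(m.astype(np.uint8))
    if n<2: print(name,"none"); return
    k=1+np.argmax(st[1:,4]); Q=P[l==k]
    (cx,cy),(w,h),a=cv2.minAreaRect(Q[:,:2].astype(np.float32))
    if w<h: w,h,a=h,w,a+90
    a=(a+90)%180-90
    print(name,"c",round(cx,1),round(cy,1),"mean",Q[:,:2].mean(0).round(1),"size",round(w,1),round(h,1),"long-yaw",round(a,1),"z",np.percentile(Q[:,2],[5,50,95]).round(1),len(Q))
E
cat > m.py <<'E'
from h import *
for n,px in (("top",dict(mailer=(322,281),tray=(227,310),carton=(264,204),jar=(490,248),scale=(424,303),tape=(384,197),up=(149,261))),
 ("scene",dict(mailer=(292,240),tray=(326,182),carton=(388,238),jar=(185,375),scale=(205,292),tape=(321,325),up=(398,155)))):
    d=np.load(n+"0.npz"); P,I=d["P"],d["I"]; print(n)
    for k,zl,zh,rad in (("mailer",27,42,45),("tray",18,32,32),("tray",8,32,32),("carton",39,52,28),("jar",55,70,25),("scale",43,54,60),("scale",15,54,60),("tape",40,54,35),("up",80,100,25)):
        blob(P,I,px[k],rad,zl,zh,k)
E
python3 m.py
```

```text
top
mailer c 470.3 -7.6 mean [469.6  -7.5] size 150.6 68.1 long-yaw -16.9 z [28.6 33.6 38.9] 1576
tray c 405.8 233.1 mean [404.7 233.3] size 109.9 67.2 long-yaw -28.5 z [18.7 23.2 28.3] 221
tray c 405.7 233.2 mean [404.5 233.4] size 110.0 68.0 long-yaw -27.9 z [ 9.5 21.6 27.9] 304
carton c 670.9 134.8 mean [670.7 134.6] size 82.1 43.0 long-yaw -10.7 z [40.6 44.9 49.9] 495
jar c 541.1 -433.2 mean [ 541.  -432.6] size 33.5 33.0 long-yaw -84.4 z [56.  60.7 65.9] 155
scale c 421.5 -258.0 mean [ 421.4 -258.3] size 152.0 151.9 long-yaw -89.3 z [43.7 47.5 52.4] 3253
scale c 404.5 -257.9 mean [ 403.2 -255.5] size 185.7 156.7 long-yaw -0.2 z [33.7 45.9 51.9] 4709
tape c 680.3 -170.2 mean [ 681.5 -170.8] size 94.3 93.9 long-yaw -29.0 z [41.7 47.1 52.4] 427
up c 530.6 421.3 mean [529.7 421.1] size 36.4 35.3 long-yaw 28.9 z [83.7 89.7 94.6] 208
scene
mailer c 466.9 -7.6 mean [470.5 -10.1] size 155.4 70.1 long-yaw -16.8 z [29.5 32.7 35.3] 1223
tray c 403.8 232.2 mean [405.9 230.6] size 113.4 67.9 long-yaw -28.6 z [18.7 21.6 24.7] 161
tray c 403.4 231.7 mean [404.7 231.2] size 116.2 68.2 long-yaw -27.7 z [ 9.4 17.8 23.6] 336
carton c 668.5 134.8 mean [669.6 133.2] size 83.3 47.0 long-yaw -8.0 z [40.4 43.6 46.1] 430
jar c 538.7 -433.6 mean [ 539.8 -433.9] size 34.7 34.4 long-yaw 27.3 z [56.5 60.5 63.1] 258
scale c 418.7 -258.1 mean [ 422.3 -261.8] size 152.5 151.1 long-yaw -0.1 z [44.2 46.7 49.1] 3509
scale c 402.1 -259.0 mean [ 416.6 -266.4] size 189.0 155.6 long-yaw 0.3 z [25.5 46.  48.9] 4797
tape c 678.2 -171.1 mean [ 679.6 -172.7] size 94.6 94.6 long-yaw -79.2 z [41.5 46.4 49.1] 597
up c 526.8 420.2 mean [528.9 417.7] size 37.1 32.2 long-yaw -58.8 z [81.2 88.  90.8] 110
```

Call:
arm_command(
  targets=[
    [[0.0125,-0.0375,0],[0,0,1],1],
    [[0.025,-0.075,0],[0,0,2],1],
    [[0.0375,-0.1125,0],[0,0,3],1],
    [[0.05,-0.15,0],[0,0,4],1],
    [[0.0625,-0.1875,0],[0,0,5],1],
    [[0.075,-0.225,0],[0,0,6],1],
    [[0.0875,-0.2625,0],[0,0,7],1],
    [[0.1,-0.3,0],[0,0,7.5],1],
  ],
)

```text
time_s: 0.77
tool_pos: [369.2, 289.6, 196.5]
tcp_rot: [-3.141, -0.0, 2.847]
force: [1.2, -0.7, -0.5]
gripper_width: 1.001
grip_force: 0.0
```

Call:
arm_command(
  targets=[
    [[0.013,-0.0375,0],[0,0,0],1],
    [[0.026,-0.075,0],[0,0,0],1],
    [[0.039,-0.1125,0],[0,0,0],1],
    [[0.052,-0.15,0],[0,0,0],1],
    [[0.065,-0.1875,0],[0,0,0],1],
    [[0.078,-0.225,0],[0,0,0],1],
    [[0.09,-0.2625,0],[0,0,0],1],
    [[0.101,-0.2995,0],[0,0,0],1],
  ],
)

```text
time_s: 1.43
tool_pos: [470.1, -10.0, 196.7]
tcp_rot: [3.141, 0.0, 2.846]
force: [1.6, 0.4, 0.8]
gripper_width: 1.0
grip_force: 0.0
```

```bash
python3 - <<'E'
from h import *
c=cam("wrist"); save(c,"w1"); P=pts(c); I=c["image"]
blob(P,I,(320,240),400,27,42,"mailer")
print(observe()["tool_pos"],observe()["tcp_rot"])
E
```

```text
mailer c 466.8 -6.9 mean [461.7  -5.3] size 150.2 68.2 long-yaw -16.9 z [32.  33.3 34.6] 8663
[471.56661175 -17.7938747  197.07569934] [-3.13997628e+00  2.27897201e-03  2.83826003e+00]
```

View pics/w1.png

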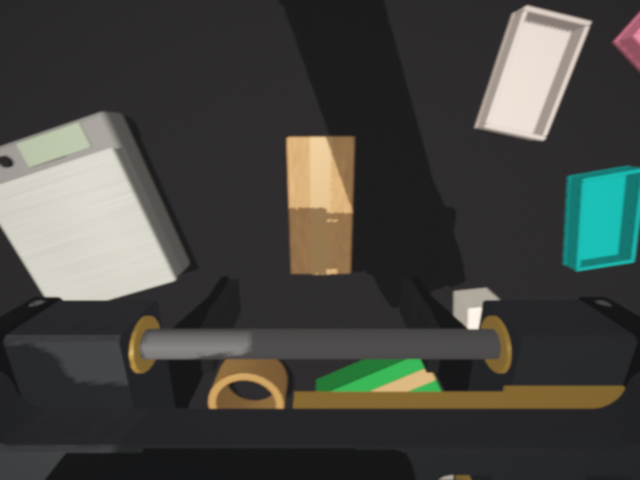

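The wrist view shows the mailer at (320,205), lined up between the fingers. I'll descend with a gentle stop and close.

Call:
arm_command(
  targets=[
    [[-0.001,0,-0.02],[0,0,0],1],
    [[-0.001,0,-0.055],[0,0,0],1],
    [[-0.001,0,-0.09],[0,0,0],1],
    [[-0.001,0,-0.12],[0,0,0],1],
    [[-0.001,0,-0.145],[0,0,0],1],
    [[-0.001,0,-0.163],[0,0,0],1],
    [[-0.001,0,-0.177],[0,0,0],1],
    [[-0.001,0,-0.184],[0,0,0],1],
  ],
)

```text
time_s: 2.15
tool_pos: [467.6, -8.0, 10.8]
tcp_rot: [-3.14, -0.003, 2.846]
force: [-1.0, -0.9, 0.4]
gripper_width: 0.998
grip_force: 0.0
```

Call:
arm_command(
  targets=[
    [[0,0,-0.002],[0,0,0],1],
    [[0,0,-0.002],[0,0,0],1],
    [[0,0,-0.002],[0,0,0],0.5],
    [[0,0,-0.002],[0,0,0],0.5],
    [[0,0,-0.002],[0,0,0],0.5],
    [[0,0,-0.002],[0,0,0],0.5],
    [[0,0,-0.002],[0,0,0],0.5],
    [[0,0,-0.002],[0,0,0],0.5],
  ],
)

```text
time_s: 2.82
tool_pos: [469.2, -7.8, 11.0]
tcp_rot: [3.141, 0.0, 2.846]
force: [-0.5, 0.4, 0.5]
gripper_width: 0.635
grip_force: 0.0
```

```bash
python3 - <<'E'
from h import *
c=cam("wrist"); s=cam("scene"); save(c,"w2")
o=observe();print(o["gripper_width"],o["grip_force"])
cv2.imwrite("pics/s2.png",cv2.resize(s["image"][150:330,200:400,::-1],None,fx=3,fy=3))
E
```

```text
0.5517220726299629 0.0
```

View pics/s2.png

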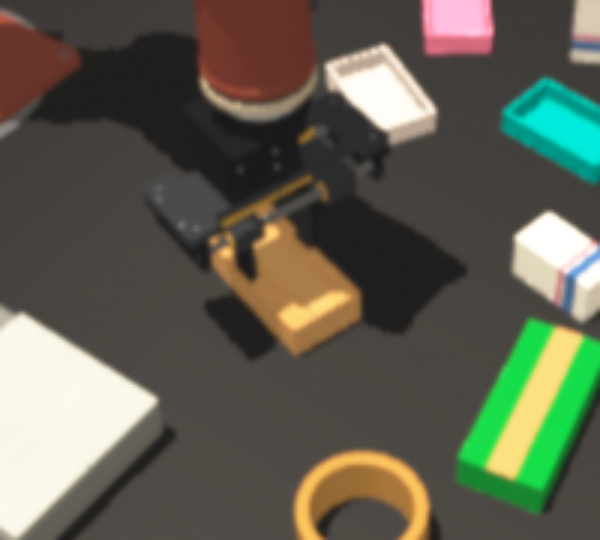

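View w2.

View pics/w2.png

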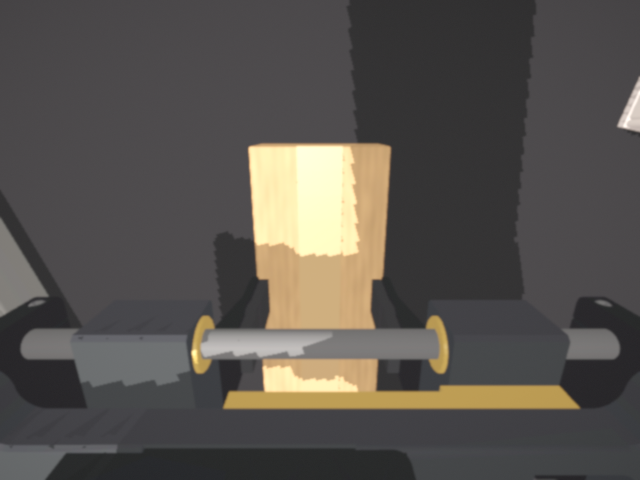

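The fingers straddle the mailer and are nearly on its sides at (265,300) and (375,300). The reported opening must not be linear, so I'll keep closing.

Call:
arm_command(
  targets=[
    [[0,0,0],[0,0,0],0],
    [[0,0,0],[0,0,0],0],
    [[0,0,0],[0,0,0],0],
    [[0,0,0],[0,0,0],0],
    [[0,0,0],[0,0,0],0],
    [[0,0,0],[0,0,0],0],
    [[0,0,0],[0,0,0],0],
    [[0,0,0],[0,0,0],0],
  ],
)

```text
time_s: 3.58
tool_pos: [469.1, -7.9, 10.8]
tcp_rot: [-3.142, 0.0, 2.846]
force: [0.3, -0.2, 0.3]
gripper_width: 0.025
grip_force: 0.0
```

```bash
python3 - <<'E'
from h import *
c=cam("wrist"); s=cam("scene"); t=cam("top")
o=observe();print(o["gripper_width"],o["grip_force"],o["tool_pos"])
print(c["M"].round(3))
a=cv2.resize(s["image"][150:330,200:400,::-1],(400,360)); b=cv2.resize(c["image"][...,::-1],(400,300)); 
k=np.zeros((600,800,3),np.uint8); k[:360,:400]=a; k[:300,400:]=b; k[300:600,400:]=cv2.resize(t["image"][200:350,230:430,::-1],(400,300))
cv2.imwrite("pics/s3.png",k)
P=pts(t); blob(P,t["image"],(322,281),45,27,42,"mailer")
P=pts(s); blob(P,s["image"],(292,240),45,27,42,"mailer")
E
```

```text
0.007418508734705241 0.0 [469.04701311  -7.8307235   10.72159393]
[[ 2.92000e-01  9.10000e-01  2.94000e-01  3.87977e+02]
 [ 9.57000e-01 -2.77000e-01 -9.00000e-02  1.75330e+01]
 [-0.00000e+00  3.07000e-01 -9.52000e-01  1.97884e+02]
 [ 0.00000e+00  0.00000e+00  0.00000e+00  1.00000e+00]]
mailer none
mailer c 485.1 -13.0 mean [493.9 -19.6] size 116.2 70.4 long-yaw -16.8 z [29.5 32.6 35.8] 798
```

View pics/s3.png

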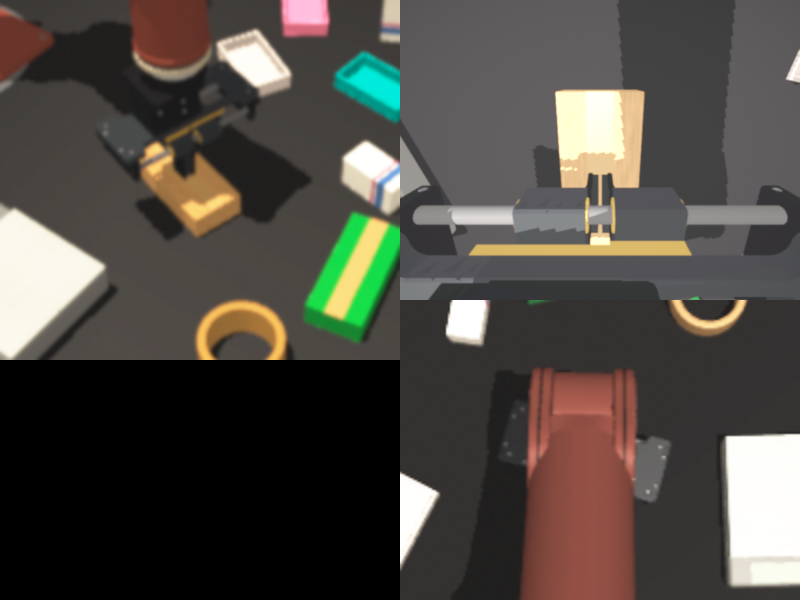

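```bash
python3 - <<'E'
from h import *
c=cam("wrist"); P=pts(c); z=c["z_map"]
for v in range(200,470,12): print(v,[tuple(P[v,u].round(0).astype(int)) if z[v,u]>0 else None for u in (300,312,320,328,345)])
s=cam("scene");P=pts(s);I=s["image"]
# fingers: dark pixels near tool x,y
m=(np.abs(P[...,0]-469)<25)&(np.abs(P[...,1]+8)<25)&(P[...,2]>20)
vs,us=np.nonzero(m)
for v in range(vs.min(),vs.max()+1,3):
    w=us[vs==v]
    if len(w): print(v,[ (u,*P[v,u].round(0).astype(int),*I[v,u]) for u in w[::5]])
E
```

```text
200 [(np.int64(417), np.int64(-2), np.int64(33)), (np.int64(419), np.int64(4), np.int64(34)), (np.int64(420), np.int64(8), np.int64(32)), (np.int64(421), np.int64(12), np.int64(33)), (np.int64(423), np.int64(20), np.int64(34))]
212 [(np.int64(423), np.int64(-4), np.int64(33)), (np.int64(425), np.int64(2), np.int64(34)), (np.int64(426), np.int64(6), np.int64(33)), (np.int64(427), np.int64(10), np.int64(33)), (np.int64(429), np.int64(18), np.int64(34))]
224 [(np.int64(429), np.int64(-5), np.int64(34)), (np.int64(431), np.int64(0), np.int64(33)), (np.int64(432), np.int64(4), np.int64(32)), (np.int64(433), np.int64(8), np.int64(34)), (np.int64(436), np.int64(17), np.int64(33))]
236 [(np.int64(435), np.int64(-7), np.int64(34)), (np.int64(436), np.int64(-1), np.int64(35)), (np.int64(438), np.int64(2), np.int64(34)), (np.int64(439), np.int64(6), np.int64(33)), (np.int64(442), np.int64(15), np.int64(34))]
248 [(np.int64(442), np.int64(-10), np.int64(32)), (np.int64(443), np.int64(-4), np.int64(33)), (np.int64(444), np.int64(1), np.int64(34)), (np.int64(445), np.int64(5), np.int64(34)), (np.i
[... 14392 characters left out ...]
, np.int64(32), np.uint8(163), np.uint8(117), np.uint8(69)), (np.int64(292), np.int64(477), np.int64(-18), np.int64(34), np.uint8(152), np.uint8(113), np.uint8(68)), (np.int64(297), np.int64(487), np.int64(-11), np.int64(33), np.uint8(168), np.uint8(125), np.uint8(73))]
243 [(np.int64(286), np.int64(468), np.int64(-32), np.int64(30), np.uint8(168), np.uint8(122), np.uint8(70)), (np.int64(291), np.int64(480), np.int64(-26), np.int64(31), np.uint8(169), np.uint8(122), np.uint8(71)), (np.int64(296), np.int64(492), np.int64(-21), np.int64(35), np.uint8(168), np.uint8(126), np.uint8(74))]
246 [(np.int64(294), np.int64(493), np.int64(-30), np.int64(32), np.uint8(169), np.uint8(121), np.uint8(71))]
```

I printed more than I needed there. The fingers shut on top of the mailer with no force, so I'll raise the arm and measure where the tips really are relative to the reported TCP.

Call:
arm_command(
  targets=[
    [[0,0,0.01],[0,0,0],0],
    [[0,0,0.03],[0,0,0],0],
    [[0,0,0.055],[0,0,0],0],
    [[0,0,0.075],[0,0,0],0],
    [[0,0,0.09],[0,0,0],0],
    [[0,0,0.097],[0,0,0],0],
    [[0,0,0.1],[0,0,0],0],
    [[0,0,0.1],[0,0,0],0],
  ],
)

```text
time_s: 4.5
tool_pos: [469.3, -7.8, 111.1]
tcp_rot: [3.141, 0.001, 2.846]
force: [-0.3, -0.4, -0.4]
gripper_width: 0.006
grip_force: 0.0
```

```bash
python3 - <<'E'
from h import *
c=cam("wrist"); P=pts(c); o=observe(); print(o["tool_pos"],o["joint_positions"].round(3))
for n in ("wrist","scene"):
    c=cam(n); P=pts(c)
    m=(np.hypot(P[...,0]-469,P[...,1]+8)<28)&(P[...,2]>45)&(P[...,2]<190)&(c["z_map"]>0)
    z=np.sort(P[m][:,2]); print(n,m.sum(),z[:5].round(1),np.percentile(z,[1,5]).round(1)); 
    q=P[m&(P[...,2]<z[0]+15)]; print(q.mean(0).round(1),q.min(0).round(1),q.max(0).round(1))
    if n=="scene": cv2.imwrite("pics/s4.png",cv2.resize(c["image"][100:300,200:400,::-1],(600,600),interpolation=2))
    blob(P,c["image"],(292,240) if n=="scene" else (320,240),60 if n=="scene" else 400,27,38,"mailer")
E
```

```text
[468.80892493  -7.81590349 110.41470042] [-0.671  0.014  0.606  2.026 -0.009  1.105  1.214]
wrist 2091 [134.7 134.9 135.1 135.1 135.1] [136.1 139. ]
[459.1  -4.4 142.7] [455.5 -13.  134.7] [461.8   4.6 149.7]
mailer c 459.9 -4.7 mean [450.7  -1.9] size 135.2 68.3 long-yaw -16.8 z [32.1 33.3 34.5] 12269
scene 157 [133.9 134.  134.1 135.1 135.2] [134.1 137.2]
[474.2 -12.2 142.3] [457.  -21.  133.9] [482.3  -1.2 148.6]
mailer c 466.1 -7.7 mean [470.8 -10.2] size 154.9 69.8 long-yaw -16.7 z [29.9 32.6 35.2] 1226
```

View pics/s4.png

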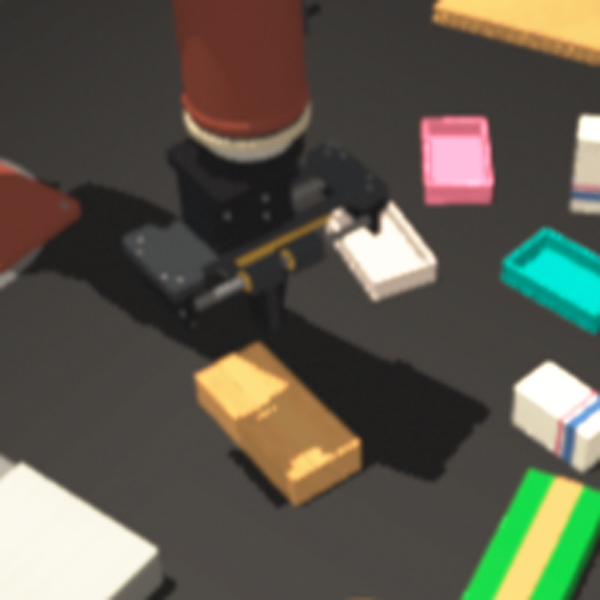

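Both cameras put the fingertips about 23.5 mm above the reported TCP, and the mailer is undisturbed. I'll allow for that offset from here on: open, then descend to a tip height of about 10 mm.

Call:
arm_command(
  targets=[
    [[-0.001,0,0],[0,0,0],1],
    [[-0.001,0,0],[0,0,0],1],
    [[-0.001,0,0],[0,0,0],1],
    [[-0.001,0,0],[0,0,0],1],
    [[-0.001,0,0],[0,0,0],1],
    [[-0.001,0,0],[0,0,0],1],
    [[-0.001,0,0],[0,0,0],1],
    [[-0.001,0,0],[0,0,0],1],
  ],
)

```text
time_s: 5.32
tool_pos: [468.1, -7.8, 110.8]
tcp_rot: [-3.142, 0.0, 2.846]
force: [0.5, -0.3, -0.4]
gripper_width: 0.53
grip_force: 0.0
```

Call:
arm_command(
  targets=[
    [[0,0,0],[0,0,0],1],
    [[0,0,0],[0,0,0],1],
    [[0,0,0],[0,0,0],1],
    [[0,0,0],[0,0,0],1],
    [[0,0,-0.01],[0,0,0],1],
    [[0,0,-0.03],[0,0,0],1],
    [[0,0,-0.05],[0,0,0],1],
    [[0,0,-0.06],[0,0,0],1],
  ],
)

```text
time_s: 5.98
tool_pos: [466.7, -8.0, 48.3]
tcp_rot: [-3.14, -0.002, 2.846]
force: [-0.6, -0.1, 0.4]
gripper_width: 0.99
grip_force: 0.0
```

Call:
arm_command(
  targets=[
    [[0,0,-0.01],[0,0,0],1],
    [[0,0,-0.022],[0,0,0],1],
    [[0,0,-0.034],[0,0,0],1],
    [[0,0,-0.044],[0,0,0],1],
    [[0,0,-0.052],[0,0,0],1],
    [[0,0,-0.058],[0,0,0],1],
    [[0,0,-0.062],[0,0,0],1],
    [[0,0,-0.064],[0,0,0],1],
  ],
)

```text
time_s: 6.65
tool_pos: [468.0, -7.9, -13.7]
tcp_rot: [-3.141, -0.0, 2.846]
force: [-0.9, 0.3, -0.2]
gripper_width: 0.999
grip_force: 0.0
```

Call:
arm_command(
  targets=[
    [[0,0,0],[0,0,0],0.6],
    [[0,0,0],[0,0,0],0.2],
    [[0,0,0],[0,0,0],0.2],
    [[0,0,0],[0,0,0],0.2],
    [[0,0,0],[0,0,0],0.2],
    [[0,0,0],[0,0,0],0.2],
    [[0,0,0],[0,0,0],0.2],
    [[0,0,0],[0,0,0],0.2],
  ],
)

```text
time_s: 7.32
tool_pos: [468.4, -7.7, -12.9]
tcp_rot: [3.141, 0.0, 2.846]
force: [-1.4, 1.3, 6.1]
gripper_width: 0.78
grip_force: 30.0
```

Call:
arm_command(
  targets=[
    [[0,0,0.005],[0,0,0],0.2],
    [[0,0,0.015],[0,0,0],0.2],
    [[0,0,0.03],[0,0,0],0.2],
    [[0,0,0.05],[0,0,0],0.2],
    [[0,0,0.07],[0,0,0],0.2],
    [[0,-0.01,0.085],[0,0,0],0.2],
    [[-0.005,-0.03,0.09],[0,0,0],0.2],
    [[-0.01,-0.05,0.09],[0,0,0],0.2],
  ],
)

```text
time_s: 7.98
tool_pos: [459.1, -58.0, 78.9]
tcp_rot: [3.14, 0.003, 2.847]
force: [0.3, -0.8, -1.1]
gripper_width: 0.779
grip_force: 30.0
```

Call:
arm_command(
  targets=[
    [[-0.005,-0.03,0],[0,0,0],0.2],
    [[-0.011,-0.06,0],[0,0,0],0.2],
    [[-0.017,-0.09,0],[0,0,0],0.2],
    [[-0.023,-0.12,0],[0,0,0],0.2],
    [[-0.029,-0.15,0],[0,0,0],0.2],
    [[-0.034,-0.175,0],[0,0,0],0.2],
    [[-0.037,-0.192,0],[0,0,0],0.2],
    [[-0.0385,-0.2004,0],[0,0,0],0.2],
  ],
)

```text
time_s: 8.65
tool_pos: [418.6, -260.8, 77.4]
tcp_rot: [-3.141, 0.0, 2.842]
force: [-0.8, 0.7, -1.6]
gripper_width: 0.78
grip_force: 30.0
```

Call:
arm_command(
  targets=[
    [[0,0,0],[0,0,0],0.2],
    [[0,0,0],[0,0,0],0.2],
    [[0,0,-0.01],[0,0,0],0.2],
    [[0,0,-0.02],[0,0,0],0.2],
    [[0,0,-0.028],[0,0,0],0.2],
    [[0,0,-0.033],[0,0,0],0.2],
    [[0,0,-0.036],[0,0,0],0.2],
    [[0,0,-0.038],[0,0,0],0.2],
  ],
)

```text
time_s: 9.32
tool_pos: [419.2, -258.0, 38.0]
tcp_rot: [-3.141, -0.001, 2.846]
force: [0.4, 0.5, -2.4]
gripper_width: 0.78
grip_force: 30.0
```

```bash
python3 - <<'E'
from h import *
o=observe();print(o["tool_pos"],o["force"])
s=cam("scene");P=pts(s); blob(P,s["image"],(205,292),70,77,95,"mailer")
w=cam("wrist");P=pts(w); blob(P,w["image"],(320,240),400,77,95,"mailer")
t=cam("top");P=pts(t); blob(P,t["image"],(424,303),70,77,95,"mailer top")
E
```

```text
[ 419.24551026 -258.01043526   38.03216081] [ 0.38529298  0.52716073 -2.36885532]
mailer c 446.0 -265.4 mean [ 448.6 -267. ] size 95.5 89.8 long-yaw -17.2 z [80.4 83.7 86.3] 1165
mailer c 386.3 -247.7 mean [ 383.6 -246.7] size 90.2 85.0 long-yaw 73.0 z [83.1 84.3 85.6] 28221
mailer top c 483.6 -257.1 mean [ 485.9 -255.6] size 30.8 30.6 long-yaw -17.8 z [79.5 84.3 89.8] 132
```

Call:
arm_command(
  targets=[
    [[0,0,-0.001],[0,0,0],0.2],
    [[0,0,-0.002],[0,0,0],0.2],
    [[0,0,-0.003],[0,0,0],0.2],
    [[0,0,-0.003],[0,0,0],0.2],
    [[0,0,-0.003],[0,0,0],1],
    [[0,0,-0.003],[0,0,0],1],
    [[0,0,-0.003],[0,0,0],1],
    [[0,0,-0.003],[0,0,0],1],
  ],
)

```text
time_s: 10.13
tool_pos: [419.8, -258.3, 35.9]
tcp_rot: [-3.142, 0.0, 2.846]
force: [0.2, -0.3, -0.1]
gripper_width: 0.963
grip_force: 0.0
```

Call:
arm_command(
  targets=[
    [[0,0,0],[0,0,0],1],
    [[0,0,0.01],[0,0,0],1],
    [[0,0,0.03],[0,0,0],1],
    [[0,0,0.06],[0,0,0],1],
    [[0,0,0.09],[0,0,0],1],
    [[0,0,0.12],[0,0,0],1],
    [[0.0,0.02,0.13],[0,0,0],1],
    [[0.0,0.05,0.14],[0,0,0],1],
  ],
)

```text
time_s: 10.8
tool_pos: [419.8, -210.7, 178.3]
tcp_rot: [-3.141, 0.004, 2.84]
force: [0.5, 1.8, 0.6]
gripper_width: 1.002
grip_force: 0.0
```

Call:
arm_command(
  targets=[
    [[0.008,0.02,0],[0,0,-1],1],
    [[0.016,0.05,0],[0,0,-2],1],
    [[0.025,0.085,0],[0,0,-3],1],
    [[0.033,0.12,0],[0,0,-5],1],
    [[0.04,0.155,0],[0,0,-7],1],
    [[0.045,0.19,0],[0,0,-9],1],
    [[0.049,0.22,0],[0,0,-10],1],
    [[0.05,0.25,0],[0,0,-11],1],
  ],
)

```text
time_s: 11.47
tool_pos: [469.9, 43.3, 176.6]
tcp_rot: [3.141, 0.001, 2.653]
force: [0.4, -0.1, -0.4]
gripper_width: 1.001
grip_force: 0.0
```

Call:
arm_command(
  targets=[
    [[-0.005,0.035,0],[0,0,0],1],
    [[-0.015,0.07,0],[0,0,0],1],
    [[-0.027,0.105,0],[0,0,0],1],
    [[-0.04,0.135,0],[0,0,0],1],
    [[-0.05,0.16,0],[0,0,0],1],
    [[-0.06,0.178,0],[0,0,0],1],
    [[-0.064,0.187,0],[0,0,0],1],
    [[-0.065,0.191,0],[0,0,0],1],
  ],
)

```text
time_s: 12.13
tool_pos: [404.1, 233.9, 176.3]
tcp_rot: [3.141, 0.001, 2.656]
force: [0.3, 0.3, 0.5]
gripper_width: 1.0
grip_force: 0.0
```

```bash
python3 - <<'E'
from h import *
o=observe();print(o["tool_pos"],o["tcp_rot"])
s=cam("scene");P=pts(s); blob(P,s["image"],(205,292),70,77,95,"mailer")
t=cam("top");P=pts(t); blob(P,t["image"],(424,303),70,77,95,"mailer top"); blob(P,t["image"],(424,303),60,43,54,"pan")
w=cam("wrist");P=pts(w); blob(P,w["image"],(320,240),400,18,30,"tray")
E
```

```text
[404.07651048 233.8665597  176.3280106 ] [3.14123581e+00 5.16812422e-04 2.65575918e+00]
mailer c 418.1 -257.9 mean [ 421.8 -259.8] size 154.3 68.5 long-yaw -16.7 z [78.4 80.9 83.3] 1665
mailer top c 421.1 -257.8 mean [ 420.3 -257.5] size 150.2 68.8 long-yaw -17.0 z [77.7 81.4 86.8] 1607
pan c 419.8 -206.2 mean [ 431.  -205.5] size 160.5 60.4 long-yaw -6.4 z [43.7 47.4 52.4] 937
tray c 387.1 390.2 mean [383.9 394.7] size 110.4 66.6 long-yaw -53.7 z [18.9 22.7 24.2] 1906
```

Call:
arm_command(
  targets=[
    [[0,0,-0.02],[0,0,0],1],
    [[0,0,-0.055],[0,0,0],1],
    [[0,0,-0.09],[0,0,0],1],
    [[0,0,-0.12],[0,0,0],1],
    [[0,0,-0.148],[0,0,0],1],
    [[0,0,-0.17],[0,0,0],1],
    [[0,0,-0.184],[0,0,0],1],
    [[0,0,-0.191],[0,0,0],1],
  ],
)

```text
time_s: 12.95
tool_pos: [404.4, 230.3, -17.1]
tcp_rot: [-3.139, -0.0, 2.651]
force: [0.6, -0.8, 0.5]
gripper_width: 1.002
grip_force: 0.0
```

Call:
arm_command(
  targets=[
    [[0,0,0],[0,0,0],1],
    [[0,0,0],[0,0,0],0.2],
    [[0,0,0],[0,0,0],0.2],
    [[0,0,0],[0,0,0],0.2],
    [[0,0,0],[0,0,0],0.2],
    [[0,0,0],[0,0,0],0.2],
    [[0,0,0],[0,0,0],0.2],
    [[0,0,0],[0,0,0],0.2],
  ],
)

```text
time_s: 13.62
tool_pos: [405.1, 233.1, -14.4]
tcp_rot: [3.14, 0.0, 2.654]
force: [-0.7, -0.8, 6.9]
gripper_width: 0.751
grip_force: 30.0
```

Call:
arm_command(
  targets=[
    [[0,0,0.005],[0,0,0],0.2],
    [[0,0,0.02],[0,0,0],0.2],
    [[0,0,0.045],[0,0,0],0.2],
    [[0,0,0.07],[0,0,0],0.2],
    [[0,0,0.095],[0,0,0],0.2],
    [[0.005,-0.01,0.115],[0,0,0],0.2],
    [[0.01,-0.03,0.128],[0,0,0],0.2],
    [[0.02,-0.06,0.13],[0,0,0],0.2],
  ],
)

```text
time_s: 14.28
tool_pos: [425.3, 175.0, 117.8]
tcp_rot: [3.137, 0.002, 2.658]
force: [0.7, -0.3, -1.2]
gripper_width: 0.757
grip_force: 30.0
```

Call:
arm_command(
  targets=[
    [[0.01,-0.035,0],[0,0,1],0.2],
    [[0.02,-0.07,0],[0,0,2],0.2],
    [[0.028,-0.105,0],[0,0,3],0.2],
    [[0.034,-0.14,0],[0,0,5],0.2],
    [[0.038,-0.175,0],[0,0,7],0.2],
    [[0.04,-0.21,0],[0,0,9],0.2],
    [[0.038,-0.245,0],[0,0,10],0.2],
    [[0.034,-0.28,0],[0,0,11],0.2],
  ],
)

```text
time_s: 14.95
tool_pos: [458.5, -108.9, 115.2]
tcp_rot: [3.141, 0.001, 2.847]
force: [0.8, -1.1, -1.6]
gripper_width: 0.754
grip_force: 30.0
```

Call:
arm_command(
  targets=[
    [[-0.006,-0.03,0],[0,0,0],0.2],
    [[-0.012,-0.06,0],[0,0,0],0.2],
    [[-0.019,-0.088,0],[0,0,0],0.2],
    [[-0.026,-0.112,0],[0,0,0],0.2],
    [[-0.032,-0.131,0],[0,0,0],0.2],
    [[-0.036,-0.143,0],[0,0,0],0.2],
    [[-0.038,-0.149,0],[0,0,0],0.2],
    [[-0.039,-0.1505,0],[0,0,0],0.2],
  ],
)

```text
time_s: 15.62
tool_pos: [419.1, -258.6, 114.9]
tcp_rot: [-3.142, 0.0, 2.844]
force: [-0.5, 0.7, -0.8]
gripper_width: 0.757
grip_force: 30.0
```

Call:
arm_command(
  targets=[
    [[0,0,0],[0,0,0],0.2],
    [[0,0,-0.01],[0,0,0],0.2],
    [[0,0,-0.02],[0,0,0],0.2],
    [[0,0,-0.03],[0,0,0],0.2],
    [[0,0,-0.037],[0,0,0],0.2],
    [[0,0,-0.042],[0,0,0],0.2],
    [[0,0,-0.044],[0,0,0],0.2],
    [[0,0,-0.044],[0,0,0],0.2],
  ],
)

```text
time_s: 16.28
tool_pos: [419.2, -257.6, 70.1]
tcp_rot: [-3.141, -0.001, 2.846]
force: [-0.1, -0.1, -0.3]
gripper_width: 0.76
grip_force: 30.0
```

```bash
python3 - <<'E'
from h import *
o=observe();print(o["tool_pos"],o["tcp_rot"],o["force"])
w=cam("wrist");P=pts(w); I=w["image"]; blob(P,I,(320,240),400,77,84.5,"mailer");blob(P,I,(320,240),400,102,116,"rim")
save(w,"w5")
E
```

```text
[ 419.21625046 -257.62255888   70.12119831] [-3.14116018e+00 -1.13607017e-03  2.84569036e+00] [-0.08796257 -0.05027036 -0.2672325 ]
mailer c 355.4 -238.2 mean [ 355.1 -237.9] size 68.2 20.3 long-yaw 74.0 z [80.2 81.3 82.5] 4889
rim c 398.8 -250.9 mean [ 390.4 -248.2] size 83.8 73.9 long-yaw 73.8 z [103.4 107.4 112.6] 4752
```

View pics/w5.png

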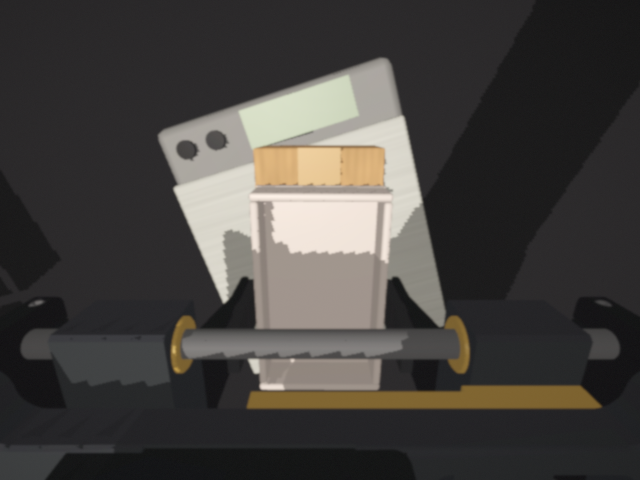

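The tray sits square over the mailer, with a mailer strip of about 20 mm showing at rows 147–187. I'll lower it and release.

Call:
arm_command(
  targets=[
    [[0,0,-0.001],[0,0,0],0.2],
    [[0,0,-0.002],[0,0,0],0.2],
    [[0,0,-0.003],[0,0,0],0.2],
    [[0,0,-0.003],[0,0,0],0.2],
    [[0,0,-0.003],[0,0,0],1],
    [[0,0,-0.003],[0,0,0],1],
    [[0,0,-0.003],[0,0,0],1],
    [[0,0,-0.003],[0,0,0],1],
  ],
)

```text
time_s: 17.0
tool_pos: [419.7, -257.8, 67.8]
tcp_rot: [-3.142, 0.0, 2.846]
force: [0.7, 0.7, 0.6]
gripper_width: 0.962
grip_force: 0.0
```

Call:
arm_command(
  targets=[
    [[0,0,0],[0,0,0],1],
    [[0,0,0.01],[0,0,0],1],
    [[0,0,0.03],[0,0,0],1],
    [[0,0,0.06],[0,0,0],1],
    [[0,0,0.09],[0,0,0],1],
    [[0.005,0.02,0.105],[0,0,0],1],
    [[0.02,0.05,0.11],[0,0,0],1],
    [[0.04,0.08,0.11],[0,0,0],1],
  ],
)

```text
time_s: 17.67
tool_pos: [460.2, -178.2, 180.7]
tcp_rot: [3.14, 0.004, 2.842]
force: [1.2, -0.1, 0.0]
gripper_width: 1.004
grip_force: 0.0
```

Call:
arm_command(
  targets=[
    [[0.01,0.015,0],[0,0,1],1],
    [[0.03,0.045,0],[0,0,2],1],
    [[0.052,0.078,0],[0,0,3],1],
    [[0.074,0.111,0],[0,0,4],1],
    [[0.096,0.144,0],[0,0,5],1],
    [[0.118,0.177,0],[0,0,6],1],
    [[0.14,0.21,0],[0,0,7],1],
    [[0.16,0.24,0],[0,0,7],1],
  ],
)

```text
time_s: 18.33
tool_pos: [620.5, 64.7, 178.1]
tcp_rot: [-3.142, 0.0, 2.97]
force: [0.7, 0.2, 0.5]
gripper_width: 0.996
grip_force: 0.0
```

Call:
arm_command(
  targets=[
    [[0.016,0.024,0],[0,0,0],1],
    [[0.03,0.044,0],[0,0,0],1],
    [[0.04,0.058,0],[0,0,0],1],
    [[0.046,0.067,0],[0,0,0],1],
    [[0.0495,0.0715,0],[0,0,0],1],
    [[0.0505,0.0725,0],[0,0,0],1],
    [[0.0505,0.0725,0],[0,0,0],1],
    [[0.0505,0.0725,0],[0,0,0],1],
  ],
)

```text
time_s: 19.0
tool_pos: [669.9, 133.2, 178.2]
tcp_rot: [-3.141, 0.0, 2.966]
force: [-0.4, 0.4, 0.2]
gripper_width: 1.003
grip_force: 0.0
```

```bash
python3 - <<'E'
from h import *
o=observe();print(o["tool_pos"],o["tcp_rot"])
w=cam("wrist");P=pts(w); I=w["image"]; blob(P,I,(320,240),150,41,50,"carton")
s=cam("scene");P=pts(s); I=s["image"]; blob(P,I,(205,285),70,77,88,"mailer+tray"); blob(P,I,(205,285),70,100,115,"rim")
t=cam("top");P=pts(t); I=t["image"]; blob(P,I,(424,303),70,77,92,"mailer top"); blob(P,I,(424,303),70,99,115,"rim top"); blob(P,I,(264,204),28,39,52,"carton top")
E
```

```text
[669.87930778 133.19934672 178.16086938] [-3.14120292e+00  2.67508134e-04  2.96620267e+00]
carton c 667.8 136.0 mean [666.3 136.2] size 79.3 41.9 long-yaw -10.3 z [43.1 44.3 45.4] 3283
mailer+tray c 409.6 -253.1 mean [ 410.3 -253.4] size 92.5 55.8 long-yaw -17.6 z [82.4 84.7 87.2] 790
rim c 418.4 -257.4 mean [ 420.7 -258. ] size 111.3 66.5 long-yaw -17.5 z [100.7 104.3 106.9] 298
mailer top c 421.2 -259.0 mean [ 420.7 -259.2] size 101.3 56.8 long-yaw -17.3 z [80.3 85.2 90.2] 979
rim top c 420.3 -257.0 mean [ 420.1 -257. ] size 110.4 66.7 long-yaw -16.9 z [100.2 104.9 110.1] 261
carton top c 671.8 116.5 mean [674.7 117.5] size 39.1 10.6 long-yaw 2.6 z [40.6 44.6 49.3] 48
```

Call:
arm_command(
  targets=[
    [[0,0,-0.02],[0,0,0],1],
    [[0,0,-0.05],[0,0,0],1],
    [[0,0,-0.085],[0,0,0],1],
    [[0,0,-0.115],[0,0,0],1],
    [[0,0,-0.14],[0,0,0],1],
    [[0,0,-0.16],[0,0,0],1],
    [[0,0,-0.171],[0,0,0],1],
    [[0,0,-0.1765],[0,0,0],1],
  ],
)

```text
time_s: 19.82
tool_pos: [669.1, 134.2, -0.3]
tcp_rot: [-3.141, -0.002, 2.967]
force: [-0.4, 0.0, 0.5]
gripper_width: 1.001
grip_force: 0.0
```

Call:
arm_command(
  targets=[
    [[0,0,0],[0,0,0],0.5],
    [[0,0,0],[0,0,0],0.1],
    [[0,0,0],[0,0,0],0.1],
    [[0,0,0],[0,0,0],0.1],
    [[0,0,0],[0,0,0],0.1],
    [[0,0,0],[0,0,0],0.1],
    [[0,0,0],[0,0,0],0.1],
    [[0,0,0],[0,0,0],0.1],
  ],
)

```text
time_s: 20.48
tool_pos: [670.1, 134.8, 1.4]
tcp_rot: [3.141, 0.0, 2.968]
force: [0.3, 0.6, 3.1]
gripper_width: 0.482
grip_force: 25.1
```

Call:
arm_command(
  targets=[
    [[0,0,0],[0,0,0],0.1],
    [[0,0,0],[0,0,0],0.1],
    [[0,0,0],[0,0,0],0.1],
    [[0,0,0],[0,0,0],0.1],
    [[0,0,0],[0,0,0],0.1],
    [[0,0,0],[0,0,0],0.1],
    [[0,0,0],[0,0,0],0.1],
    [[0,0,0],[0,0,0],0.1],
  ],
)

```text
time_s: 21.15
tool_pos: [670.2, 134.9, 1.5]
tcp_rot: [3.141, 0.0, 2.968]
force: [-0.9, 0.5, 4.3]
gripper_width: 0.479
grip_force: 30.0
```

Call:
arm_command(
  targets=[
    [[0,0,0.005],[0,0,0],0.1],
    [[0,0,0.02],[0,0,0],0.1],
    [[0,0,0.045],[0,0,0],0.1],
    [[0,0,0.075],[0,0,0],0.1],
    [[0,0,0.105],[0,0,0],0.1],
    [[-0.005,-0.008,0.128],[0,0,0],0.1],
    [[-0.015,-0.024,0.138],[0,0,0],0.1],
    [[-0.03,-0.047,0.14],[0,0,0],0.1],
  ],
)

```text
time_s: 21.82
tool_pos: [641.8, 89.4, 145.0]
tcp_rot: [3.139, 0.005, 2.971]
force: [-0.1, -0.1, -1.1]
gripper_width: 0.48
grip_force: 30.0
```

Call:
arm_command(
  targets=[
    [[-0.018,-0.028,0],[0,0,-1],0.1],
    [[-0.036,-0.056,0],[0,0,-2],0.1],
    [[-0.054,-0.085,0],[0,0,-3],0.1],
    [[-0.072,-0.113,0],[0,0,-4],0.1],
    [[-0.09,-0.141,0],[0,0,-5],0.1],
    [[-0.108,-0.169,0],[0,0,-6],0.1],
    [[-0.126,-0.197,0],[0,0,-7],0.1],
    [[-0.144,-0.225,0],[0,0,-7],0.1],
  ],
)

```text
time_s: 22.48
tool_pos: [495.0, -138.7, 142.1]
tcp_rot: [3.141, 0.001, 2.844]
force: [0.7, 0.5, -0.9]
gripper_width: 0.476
grip_force: 30.0
```

Call:
arm_command(
  targets=[
    [[-0.016,-0.025,0],[0,0,0],0.1],
    [[-0.032,-0.05,0],[0,0,0],0.1],
    [[-0.046,-0.073,0],[0,0,0],0.1],
    [[-0.058,-0.092,0],[0,0,0],0.1],
    [[-0.067,-0.106,0],[0,0,0],0.1],
    [[-0.073,-0.115,0],[0,0,0],0.1],
    [[-0.076,-0.119,0],[0,0,0],0.1],
    [[-0.0764,-0.12,0],[0,0,0],0.1],
  ],
)

```text
time_s: 23.15
tool_pos: [419.4, -257.7, 141.7]
tcp_rot: [3.141, 0.0, 2.844]
force: [0.3, 0.6, -0.7]
gripper_width: 0.48
grip_force: 30.0
```

Call:
arm_command(
  targets=[
    [[0,0,0],[0,0,0],0.1],
    [[0,0,0],[0,0,0],0.1],
    [[0,0,-0.005],[0,0,0],0.1],
    [[0,0,-0.012],[0,0,0],0.1],
    [[0,0,-0.019],[0,0,0],0.1],
    [[0,0,-0.025],[0,0,0],0.1],
    [[0,0,-0.028],[0,0,0],0.1],
    [[0,0,-0.029],[0,0,0],0.1],
  ],
)

```text
time_s: 23.82
tool_pos: [419.1, -257.0, 111.3]
tcp_rot: [-3.141, -0.001, 2.846]
force: [0.6, -0.6, -0.3]
gripper_width: 0.479
grip_force: 30.0
```

```bash
python3 - <<'E'
from h import *
o=observe();print(o["tool_pos"],o["tcp_rot"],o["force"])
w=cam("wrist");P=pts(w); I=w["image"]; blob(P,I,(320,240),250,100,109,"rim");blob(P,I,(320,250),200,140,165,"carton")
save(w,"w6")
E
```

```text
[ 419.14560819 -257.01788879  111.28792636] [-3.14125269e+00 -1.49682204e-03  2.84562584e+00] [ 0.63615815 -0.60369977 -0.26644361]
rim c 394.6 -249.4 mean [ 383.1 -246. ] size 66.2 63.5 long-yaw 72.9 z [102.1 104.8 106. ] 2184
carton c 403.5 -251.6 mean [ 401.8 -251.1] size 62.7 52.3 long-yaw 72.5 z [147.3 154.1 158.4] 10580
```

View pics/w6.png

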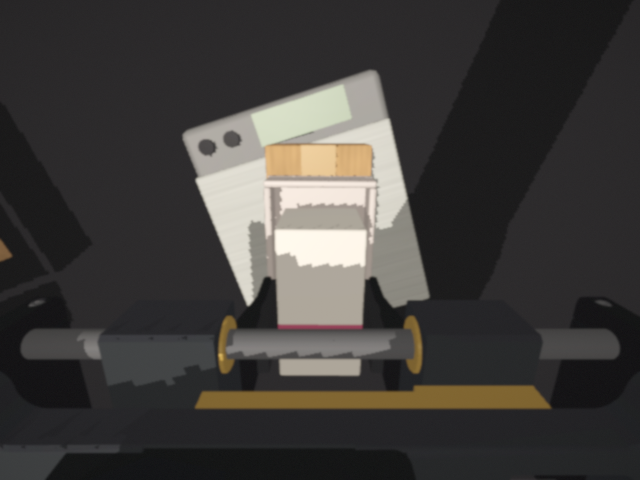

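The carton is centred over the tray, with the tray walls visible on both sides at columns 270 and 372. Lowering and releasing.

Call:
arm_command(
  targets=[
    [[0,0,-0.004],[0,0,0],0.1],
    [[0,0,-0.009],[0,0,0],0.1],
    [[0,0,-0.014],[0,0,0],0.1],
    [[0,0,-0.018],[0,0,0],0.1],
    [[0,0,-0.021],[0,0,0],0.1],
    [[0,0,-0.0235],[0,0,0],0.1],
    [[0,0,-0.0245],[0,0,0],0.1],
    [[0,0,-0.0245],[0,0,0],0.1],
  ],
)

```text
time_s: 24.53
tool_pos: [419.6, -257.3, 87.6]
tcp_rot: [-3.141, -0.0, 2.846]
force: [0.3, -0.3, -0.5]
gripper_width: 0.476
grip_force: 30.0
```

Call:
arm_command(
  targets=[
    [[0,0,0],[0,0,0],0.1],
    [[0,0,0],[0,0,0],0.1],
    [[0,0,0],[0,0,0],0.8],
    [[0,0,0],[0,0,0],0.8],
    [[0,0,0],[0,0,0],0.8],
    [[0,0,0],[0,0,0],0.8],
    [[0,0,0],[0,0,0],0.8],
    [[0,0,0],[0,0,0],0.8],
  ],
)

```text
time_s: 25.2
tool_pos: [419.7, -257.3, 87.8]
tcp_rot: [-3.142, 0.0, 2.846]
force: [0.1, -0.2, 0.2]
gripper_width: 0.781
grip_force: 0.0
```

Call:
arm_command(
  targets=[
    [[0,0,0.005],[0,0,0],0.8],
    [[0,0,0.02],[0,0,0],0.8],
    [[0,0,0.045],[0,0,0],0.8],
    [[0,0,0.07],[0,0,0],0.8],
    [[0,0,0.09],[0,0,0],0.8],
    [[0,-0.01,0.1],[0,0,0],0.8],
    [[0.005,-0.02,0.1],[0,0,0],0.8],
    [[0.02,-0.04,0.1],[0,0,0],0.8],
  ],
)

```text
time_s: 25.87
tool_pos: [439.4, -297.4, 188.6]
tcp_rot: [3.139, 0.002, 2.847]
force: [0.8, -0.6, -1.0]
gripper_width: 0.8
grip_force: 0.0
```

```bash
python3 - <<'E'
from h import *
for n in ("top","scene"):
    P=np.load(n+"0.npz")["P"]; d=np.hypot(P[...,0]-541,P[...,1]+433); m=(d<140)&(d>30)&(P[...,2]>20); print(n,m.sum(),P[m].min(0) if m.any() else "")
s=cam("scene");P=pts(s); I=s["image"]; blob(P,I,(205,275),80,100,111,"rim"); blob(P,I,(205,275),80,122,137,"carton");blob(P,I,(185,375),30,55,70,"jar")
t=cam("top");P=pts(t); I=t["image"]; blob(P,I,(424,303),70,99,115,"rim top"); blob(P,I,(424,303),70,122,139,"carton top"); blob(P,I,(490,248),25,52,70,"jar top")
E
```

```text
top 161 [ 446.56195339 -333.71900034   38.38846929]
scene 353 [ 440.95883999 -336.3101345    20.14541562]
rim c 417.8 -257.4 mean [ 431.  -263.1] size 112.1 66.5 long-yaw -17.3 z [100.7 104.1 106.8] 256
carton c 419.3 -257.5 mean [ 421.3 -258.8] size 83.8 42.5 long-yaw -16.8 z [125.9 129.7 132. ] 623
jar c 539.4 -433.3 mean [ 540.  -433.6] size 33.9 33.2 long-yaw -53.9 z [57.1 60.8 63.1] 257
rim top c 399.9 -227.9 mean [ 396.6 -229.9] size 96.6 47.8 long-yaw 19.4 z [100.4 105.4 110.2] 104
carton top c 413.0 -254.3 mean [ 411.6 -253.1] size 63.6 43.2 long-yaw -17.8 z [125.  130.2 135. ] 481
jar top none
```

Call:
arm_command(
  targets=[
    [[0.01,-0.015,0],[0,0,0],0.8],
    [[0.03,-0.04,0],[0,0,0],0.8],
    [[0.05,-0.067,0],[0,0,0],0.8],
    [[0.07,-0.094,0],[0,0,0],0.8],
    [[0.085,-0.115,0],[0,0,0],0.8],
    [[0.095,-0.128,0],[0,0,0],0.8],
    [[0.1,-0.134,0],[0,0,0],0.8],
    [[0.101,-0.136,0],[0,0,0],0.8],
  ],
)

```text
time_s: 26.63
tool_pos: [540.3, -434.2, 186.7]
tcp_rot: [-3.141, -0.002, 2.845]
force: [-0.4, 0.5, 0.4]
gripper_width: 0.796
grip_force: 0.0
```

```bash
python3 - <<'E'
from h import *
w=cam("wrist");P=pts(w); I=w["image"]; o=observe();print(o["tool_pos"],o["tcp_rot"]); blob(P,I,(320,240),200,56,66,"jar"); save(w,"w7")
s=cam("scene");P=pts(s); I=s["image"]; blob(P,I,(205,275),80,100,111,"rim"); blob(P,I,(205,275),80,122,137,"carton")
t=cam("top");P=pts(t); I=t["image"]; blob(P,I,(424,303),70,99,115,"rim top"); blob(P,I,(424,303),70,122,139,"carton top")
E
```

```text
[ 540.11402221 -433.77678691  187.11961059] [-3.14108888e+00 -1.26925558e-03  2.84476673e+00]
jar c 537.9 -432.7 mean [ 537.2 -432.4] size 34.7 33.1 long-yaw -16.5 z [59.6 61.1 62.3] 983
rim c 432.3 -233.1 mean [ 444.5 -242.8] size 118.9 42.5 long-yaw -38.2 z [101.1 104.  106.8] 133
carton c 420.9 -248.3 mean [ 424.  -249.2] size 83.8 23.7 long-yaw -16.4 z [126.9 129.6 131.9] 340
rim top c 448.8 -243.5 mean [ 450.8 -248.1] size 110.5 52.4 long-yaw -51.5 z [101.1 104.6 109.6] 119
carton top c 439.4 -248.1 mean [ 439.8 -255. ] size 73.9 34.4 long-yaw -47.0 z [124.8 130.  134.9] 272
```

The jar is under the tool as expected, and the carton lies in the tray (scene view: carton at (419.3,−257.5), top at z 130). Grasping the jar.

Call:
arm_command(
  targets=[
    [[0,0,-0.02],[0,0,0],0.8],
    [[0,0,-0.055],[0,0,0],0.8],
    [[0,0,-0.092],[0,0,0],0.8],
    [[0,0,-0.126],[0,0,0],0.8],
    [[0,0,-0.155],[0,0,0],0.8],
    [[0,0,-0.178],[0,0,0],0.8],
    [[0,0,-0.193],[0,0,0],0.8],
    [[0,0,-0.199],[0,0,0],0.8],
  ],
)

```text
time_s: 27.45
tool_pos: [539.9, -431.3, -13.0]
tcp_rot: [3.14, -0.002, 2.846]
force: [-0.9, -0.3, -0.7]
gripper_width: 0.799
grip_force: 0.0
```

Call:
arm_command(
  targets=[
    [[0,0,0],[0,0,0],0.5],
    [[0,0,0],[0,0,0],0.1],
    [[0,0,0],[0,0,0],0.1],
    [[0,0,0],[0,0,0],0.1],
    [[0,0,0],[0,0,0],0.1],
    [[0,0,0],[0,0,0],0.1],
    [[0,0,0],[0,0,0],0.1],
    [[0,0,0],[0,0,0],0.1],
  ],
)

```text
time_s: 28.12
tool_pos: [541.0, -433.5, -10.5]
tcp_rot: [-3.141, 0.001, 2.846]
force: [-0.3, 1.1, 6.1]
gripper_width: 0.421
grip_force: 30.0
```

Call:
arm_command(
  targets=[
    [[0,0,0],[0,0,0],0.1],
    [[0,0,0],[0,0,0],0.1],
    [[0,0,0],[0,0,0],0.1],
    [[0,0,0.01],[0,0,0],0.1],
    [[0,0,0.03],[0,0,0],0.1],
    [[0,0,0.055],[0,0,0],0.1],
    [[0,0,0.085],[0,0,0],0.1],
    [[0,0,0.115],[0,0,0],0.1],
  ],
)

```text
time_s: 28.78
tool_pos: [540.1, -433.0, 105.0]
tcp_rot: [3.142, -0.001, 2.845]
force: [0.1, -0.3, -1.6]
gripper_width: 0.423
grip_force: 30.0
```

Call:
arm_command(
  targets=[
    [[0,0,0.02],[0,0,0],0.1],
    [[-0.003,0.004,0.04],[0,0,0],0.1],
    [[-0.012,0.017,0.055],[0,0,0],0.1],
    [[-0.025,0.037,0.06],[0,0,0],0.1],
    [[-0.04,0.058,0.06],[0,0,0],0.1],
    [[-0.055,0.08,0.06],[0,0,0],0.1],
    [[-0.07,0.102,0.06],[0,0,0],0.1],
    [[-0.084,0.123,0.06],[0,0,0],0.1],
  ],
)

```text
time_s: 29.45
tool_pos: [455.4, -309.3, 163.7]
tcp_rot: [3.141, -0.001, 2.845]
force: [0.2, -0.7, -0.4]
gripper_width: 0.422
grip_force: 30.0
```

Call:
arm_command(
  targets=[
    [[-0.012,0.018,0],[0,0,0],0.1],
    [[-0.022,0.033,0],[0,0,0],0.1],
    [[-0.03,0.044,0],[0,0,0],0.1],
    [[-0.035,0.051,0],[0,0,0],0.1],
    [[-0.0362,0.053,0],[0,0,0],0.1],
    [[-0.0362,0.053,0],[0,0,0],0.1],
    [[-0.0362,0.053,0],[0,0,0],0.1],
    [[-0.0362,0.053,0],[0,0,0],0.1],
  ],
)

```text
time_s: 30.12
tool_pos: [420.6, -257.9, 163.9]
tcp_rot: [-3.141, 0.0, 2.845]
force: [-0.3, -0.6, -0.3]
gripper_width: 0.426
grip_force: 30.0
```

Call:
arm_command(
  targets=[
    [[0,0,-0.005],[0,0,0],0.1],
    [[0,0,-0.012],[0,0,0],0.1],
    [[0,0,-0.019],[0,0,0],0.1],
    [[0,0,-0.025],[0,0,0],0.1],
    [[0,0,-0.03],[0,0,0],0.1],
    [[0,0,-0.034],[0,0,0],0.1],
    [[0,0,-0.037],[0,0,0],0.1],
    [[0,0,-0.038],[0,0,0],0.1],
  ],
)

```text
time_s: 30.78
tool_pos: [420.2, -257.2, 125.2]
tcp_rot: [-3.141, -0.001, 2.846]
force: [-0.2, -0.2, -1.2]
gripper_width: 0.428
grip_force: 30.0
```

```bash
python3 - <<'E'
from h import *
o=observe();print(o["tool_pos"],o["tcp_rot"],o["force"])
s=cam("scene"); w=cam("wrist"); k=np.zeros((480,800,3),np.uint8); k[:,:400]=cv2.resize(s["image"][180:340,140:273,::-1],(400,480)); k[:300,400:]=cv2.resize(w["image"][...,::-1],(400,300)); cv2.imwrite("pics/s8.png",k)
E
```

```text
[ 420.24180421 -257.16195659  125.20804921] [-3.14140278e+00 -6.65132983e-04  2.84560243e+00] [-0.16383838 -0.23352433 -1.20118622]
```

View pics/s8.png

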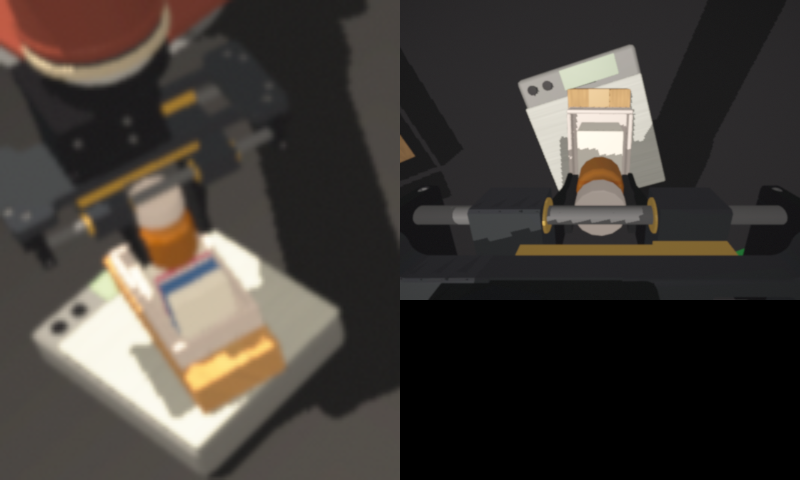

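The jar is upright in the grip and centred over the carton, about 5 mm above it. Lowering slowly.

Call:
arm_command(
  targets=[
    [[0,0,-0.001],[0,0,0],0.1],
    [[0,0,-0.002],[0,0,0],0.1],
    [[0,0,-0.003],[0,0,0],0.1],
    [[0,0,-0.0038],[0,0,0],0.1],
    [[0,0,-0.0044],[0,0,0],0.1],
    [[0,0,-0.0048],[0,0,0],0.1],
    [[0,0,-0.0048],[0,0,0],0.1],
    [[0,0,-0.0048],[0,0,0],0.1],
  ],
)

```text
time_s: 31.55
tool_pos: [420.5, -257.2, 121.0]
tcp_rot: [-3.142, -0.0, 2.846]
force: [1.0, 0.4, -1.1]
gripper_width: 0.424
grip_force: 30.0
```

```bash
python3 -c "
from h import *
o=observe();print(o['tool_pos'],o['force'])"
```

```text
[ 420.47398185 -257.24212359  120.95604924] [ 1.01447145  0.44016735 -1.11264478]
```

Call:
arm_command(
  targets=[
    [[0,0,-0.0004],[0,0,0],0.1],
    [[0,0,-0.0008],[0,0,0],0.1],
    [[0,0,-0.001],[0,0,0],0.1],
    [[0,0,-0.001],[0,0,0],0.1],
    [[0,0,-0.001],[0,0,0],0.9],
    [[0,0,-0.001],[0,0,0],0.9],
    [[0,0,-0.001],[0,0,0],0.9],
    [[0,0,-0.001],[0,0,0],0.9],
  ],
)

```text
time_s: 32.22
tool_pos: [420.5, -257.2, 119.9]
tcp_rot: [-3.142, 0.0, 2.846]
force: [-0.4, -0.9, -0.6]
gripper_width: 0.641
grip_force: 0.0
```

Call:
arm_command(
  targets=[
    [[0,0,0],[0,0,0],0.9],
    [[0,0,0],[0,0,0],0.9],
    [[0,0,0],[0,0,0],0.9],
    [[0,0,0.005],[0,0,0],0.9],
    [[0,0,0.015],[0,0,0],0.9],
    [[0,0,0.03],[0,0,0],0.9],
    [[0,0,0.05],[0,0,0],0.9],
    [[0,0,0.075],[0,0,0],0.9],
  ],
)

```text
time_s: 32.88
tool_pos: [419.8, -257.2, 195.9]
tcp_rot: [-3.141, -0.001, 2.845]
force: [1.8, -1.0, -0.1]
gripper_width: 0.898
grip_force: 0.0
```

Call:
arm_command(
  targets=[
    [[0,0,0.025],[0,0,0],0.9],
    [[0,0,0.045],[0,0,0],0.9],
    [[0.01,0.015,0.05],[0,0,0],0.9],
    [[0.03,0.04,0.05],[0,0,0],0.9],
    [[0.05,0.075,0.05],[0,0,0],0.9],
    [[0.06,0.1,0.05],[0,0,0],0.9],
    [[0.06,0.12,0.05],[0,0,0],0.9],
    [[0.06,0.13,0.05],[0,0,0],0.9],
  ],
)

```text
time_s: 33.55
tool_pos: [481.1, -124.4, 245.7]
tcp_rot: [-3.141, 0.0, 2.849]
force: [1.5, 0.2, 0.2]
gripper_width: 0.9
grip_force: 0.0
```

```bash
python3 - <<'E'
from h import *
o=observe();print(o["tool_pos"],o["time_s"])
for n,px in (("scene",(205,265)),("top",(424,303))):
    c=cam(n);P=pts(c); I=c["image"]
    for k,a,b in (("rim",100,111),("carton",122,139),("jar",185,200)): blob(P,I,px,90,a,b,n+" "+k)
    if n=="scene": cv2.imwrite("pics/s9.png",cv2.resize(I[150:350,120:320,::-1],(600,600)))
    blob(P,I,(321,325) if n=="scene" else (384,197),40,40,54,"tape"); blob(P,I,(398,155) if n=="scene" else (149,261),25,80,100,"up")
E
```

```text
[ 481.05816946 -124.44636588  245.65528536] 33.55
scene rim c 418.2 -257.5 mean [ 432.5 -264.5] size 111.5 66.5 long-yaw -17.3 z [100.5 104.  106.6] 249
scene carton c 419.0 -257.1 mean [ 435.3 -265.9] size 82.8 42.9 long-yaw -17.6 z [124.4 129.6 135.6] 350
scene jar c 418.4 -257.3 mean [ 420.2 -257.9] size 34.7 34.2 long-yaw 25.0 z [187.3 191.6 193.6] 202
tape c 678.4 -171.4 mean [ 679.5 -172.6] size 94.7 94.2 long-yaw -34.0 z [41.2 46.2 48.7] 601
up c 526.9 419.9 mean [528.5 417.9] size 40.3 32.4 long-yaw -59.4 z [82.3 87.7 90.9] 106
top rim c 448.5 -290.1 mean [ 452.3 -288.5] size 66.4 35.3 long-yaw 20.1 z [100.6 104.3 109.3] 67
top carton c 394.2 -254.4 mean [ 393.4 -254.3] size 33.3 29.1 long-yaw 80.3 z [124.2 130.6 134.9] 149
top jar c 420.6 -256.4 mean [ 420.9 -256. ] size 34.0 33.8 long-yaw 37.2 z [187.6 192.1 196.5] 197
tape c 698.3 -170.3 mean [ 703.4 -171.8] size 94.5 60.6 long-yaw -89.6 z [41.3 46.8 52.1] 246
up c 530.2 421.4 mean [529.6 421.3] size 35.5 35.3 long-yaw 28.2 z [84.1 89.  93.5] 210
```

View pics/s9.png

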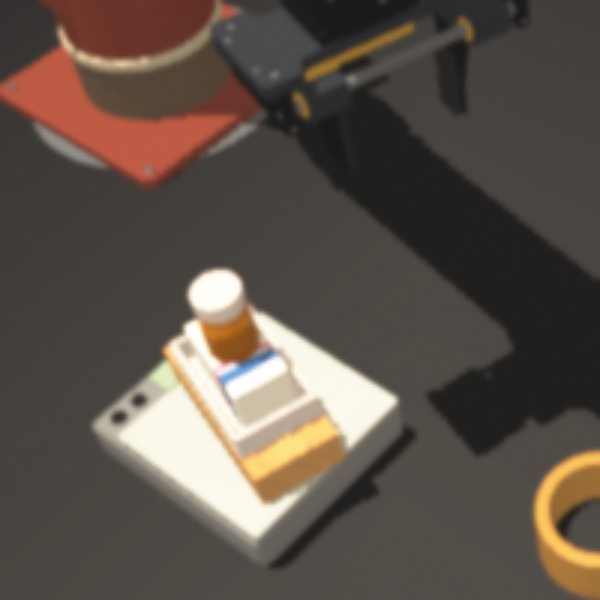

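The stack is complete and its centres agree within 1 mm in the scene view. The jar is upright, the arm is clear, and the tape and upright carton haven't moved. Handing in.

```bash
python3 -c "
from rig import workorder
print(workorder.job_done())"
```

```text
the job is handed in; nothing more can be done
None
```

The order is stacked on the scale (box, tray, carton, jar) and handed in at about 34 s; the last images showed tray, carton and jar centred within about 1 mm and the tape roll and upright carton unmoved, but the hand-in returned no verdict.

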